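# Unlock the funnel rack, draw out the filtrate cup and stand the stirring rod in it

### The job

The filtrate cup under the middle funnel is ready for stirring: draw the rack's red-knobbed locking pin back out of the orange lug to the end of its slot and tip its stem over into the side notch so that it lies parked there. Then pull the cup sledge by its orange tab fully out to its stop, and take the blue-handled stirring rod from its stand and set it standing in the sledge's cup, lowering it to the bottom rather than dropping it. Leave the other things on the bench where they are.

Things in the scene. Friction and masses are not known exactly. Their poses are not given: they have to be found in the camera images.
- rack: Funnel rack, fixed; origin on the bench. Its frame, mm (x away from the robot, y left, z up): base x -60..205, y -130..215, z 0..12; funnel board x 75..190, y -145..145, z 185..200; funnels on it at x 122, y -90, 0, 90, rim radius 54, top z 282; poles x 178, y +-120, to z 352; two fixed cups under the outer funnels.
- guide (a point): Middle of the blue pin guide's top, at rack (0, 123, 49.5), axes as the rack. In rack mm: block x -15.5..15.5, y 66..205, z to 49.5; tunnel for the pin along y (axis x 0, z 36); top slot x -5.5..5.5, y 86..152, through which the pin's stem stands up. The roof keeps the pin from being lifted out.
- pin: Loose greased steel locking pin, 12 mm diameter, lying in the guide; origin on its axis below the stem, own y along it from -60 (tip, in the bore of the orange lug) to +55, own z up the stem (8 mm diameter, 16 mm red ball knob centred at 58). Locked: origin at rack (0, 94..104, 36). Parked: rack (0, 142..148, 36), stem lying level through the notch towards the rack's -x.
- pin_knob (a point): Centre of the pin's red ball knob, 58 mm from the pin's axis (about 94 mm above the bench when the stem stands up).
- notch (a point): Middle of the side notch's sill, at rack (-11.5, 145, 31.5), axes as the rack. At the slot's far end (rack y 138..152) the guide's wall on the -x side is cut away down to z 31.5, so that there the stem can tip over 90 degrees towards -x and lie in the gap.
- sledge (a joint): Travel of the aluminium cup sledge out of the rack to the rack's -x, m: 0 home (start), 0.13 at its stop. Drags with about 2 N; blocked while the pin is in the lug. Sledge 90 mm wide, plate z 14..22; orange lug with the bore at rack x -15..15 (home), y 30..62, top z 52.
- pull_tab (a point): Top middle of the sledge's orange upright pull tab (60 mm wide along the rack's y, 8 thick along x, z 22 to 72); at rack (-40, 0, 72) when home and clear on both faces by at least 60 mm; moves with the sledge.
- cup_floor (a point): Centre of the inside floor of the cup fixed on the sledge, 26 mm above the bench; at rack (115, 0, 26) when home, under the middle funnel; moves with the sledge; axes as the rack.
- cup_rim (a point): Centre of that cup's mouth, 107 mm above the bench; inner radius 33 at the rim, 26 at the floor, 81 deep.
- stand: Grey rod stand, 70 x 70 x 55 mm block fixed to the bench, origin under its centre; the rod stands in its 13 mm central hole, 45 deep.
- rod: Loose stirring rod standing in the stand, 150 mm long, origin at the centre of its lower end, own z up along it: clear 9 mm shaft, blue 13 mm handle from 100 to 150 mm.
- rod_grip (a point): Point on the rod's axis in the blue handle, 132 mm from its lower end.
- wash_bottle: Bystander: white bottle with red cap, 60 mm diameter, 150 high, origin under its centre.
- reagent_bottle: Bystander: amber bottle with blue cap, 60 mm diameter, 160 high, origin under its centre.
- spare_cup: Bystander: empty white cup, 72 mm wide, 80 high, origin under its centre; not the cup to use.
- dish_stack: Bystander: two stacked round dishes, 68 mm wide, 20 high, origin under the centre.
- tip_box: Bystander: blue box 120 x 80 x 65 mm high, origin under its centre.
- marker: Bystander: white marker pen with green cap, lying along its x, 135 mm long, 14 high.
Things that resemble listed ones, but are neither listed nor needed, are in the scene too. What is meant by the pin is not green or yellow, and is the larger of those in its own colour.

How it is judged:
By the outcome, as a careful person would: the job done as asked, in the order asked, and still so for the second after the job is handed in, with the robot touching nothing.
It also fails if it takes over 64 s, if anything falls off the work surface, if the arm or the gripper's body presses on something with over 40 N, if the wrist force passes 120 N, or if a joint passes its speed limit or range.

### The arm

A 6-joint arm with a two-finger parallel gripper is mounted at the origin on the work surface. World frame = base frame: x ahead of the robot, y to its left, z up, the work surface at z = 0. Lengths are in mm, angles in rad, forces in N, time in s.
With the tool pointing down it reaches from about 350 to 775 mm from the base axis. Payload 7.3 kg.
Tool frame: the origin (TCP) lies midway between the tips of the shut fingers; the grasp point (between the pads) lies 19 mm behind it; x points along the fingers, y is the direction in which the jaws open and shut, and the axes are right-handed (so a half turn about x gives the same grasp; the last joint's range is limited). The gripper opens to 92 mm and grips with 3 to 60 N. Pads are 19 mm wide; open, the fingers measure 130 mm over their backs; the gripper's body (75 mm by 190 mm) begins 47 mm behind the grasp point.
Start: joints at [1.187, 0.342, 1.524, -0, 1.275, -0.146], TCP at [123.655, 510.249, 226.741] pointing down, gripper open.
Joint ranges: [-2.53, 2.53], [-0.77, 2.02], [0.04, 2.7], [-1, 4.14], [0.28, 2.66], [-3.11, 3.11]. Speed limits (rad/s): [2.57, 2.57, 3.14, 3.14, 3.14, 3.14].

### API

Orientations are given as [roll, pitch, yaw] about the fixed x, y, z axes, in that order (R = Rz(yaw) Ry(pitch) Rx(roll)).
In Python, from plant import bot gives the robot as it stands. The module is installed in compiled form; this text tells all that it offers.
- The arm moves only by the shell command python3 -m handwheel 'ROWS' [OPENING]. ROWS is JSON, a list that holds one entry, the list of rows, each a list of 4 numbers: the shift along the tool's x, y, z in cm, then the turn about the tool's x in rad. A call has 1 to 8 rows; each row shifts and turns the commanded pose from where the row before left it, along the tool's axes as they then stand; what a row does not reach is not made up. A row lasts 1/12 s, in which the tool goes at most 41.7 mm and 7.16 degrees, less where a joint would pass 70% of its speed; a pose out of reach is approached as far as the arm can. A call is refused whole if a number of a shift passes 4.17 or a number of a turn 0.125, either way. A call with a gripper value outside its range is refused whole. OPENING is the opening, from 0 (shut) to 1 (fully open), set as the call begins (- or left out, the last holds). The fingers move at their own pace and stop on an object; the grip force is fixed at half the most. Time passes only in rows, so rows that do not move let the fingers close. It gives the time, the measured TCP pose, the force and the opening at its end, in the units of the state.
- bot.get_obs(): the state, without advancing time (a new reading comes with each control period).
- bot.capture(name): name is "side" or "top" or "wrist"; returns (picture, depth): 384x512x3 uint8, red, green, blue; 384x512 float32, mm along the optical axis (not along the pixel's ray), 0 where there is no reading.
- bot.camera_model(name): a dict with "fx", "fy", "cx", "cy" (pixels), "position" and "rotation" of the camera in the world. Camera axes: x right, y down, z forward; pixel columns grow to the right and rows downward; lengths in mm; the calibration is good to about 2 mm. A picture is of the moment at which its call begins: read the wrist's pose just before it. camera_model takes no time and is no camera call; for the wrist camera it gives the pose at the moment of the call.
- bot.close_job(): hands the job in, once; it reports no verdict.
Trained networks look in the newest picture that a camera, given by its name, has taken for a name from the list of things; names that differ only in an ending like _2 or _b are one class to them, and where a whole thing is asked for, a point or a joint stands for the part that bears it (a point fixed in the world has none). Each returns a list of dicts, best first, with "conf" (0 to 1); they miss things now and then, are a little off and sometimes report something else, mostly with a low value. They report only what shows in the picture. A call takes as long as a camera call. They do not tell look-alikes from the thing itself.
- bot.find_in(camera, label): "bbox" ([left, top, width, height] in pixels, round what is visible of it).
- bot.spot_point(camera, label): "point" ([column, row] in pixels: a listed point, or the origin of a listed thing).
The state is a dict: "time": time; "joint_positions": joint angles; "dq": joint speeds; "tau": joint torques, N m; "tool_pos": TCP position; "tcp_rot": TCP orientation; "contact_force": force on the tool from outside, world axes, zero at the start; "moment": the same for the moment, N m; "grip_width": finger opening in mm.
Only numpy, scipy, OpenCV 4.12 (cv2) and the standard library are available. Lean on these libraries where they do the work, as an engineer would, in place of code of your own. Each camera call takes 0.05 s, during which the arm holds its last target.

## Working session

There is one attempt and no reset: what is moved stays moved. The work goes in short steps, Python scripts to look and compute and a shell command to move; the robot and the scene stay as the last step left them, time stands still between calls to the robot, and variables do not carry over. Pictures are saved under pics/ and viewed, and the job is handed in when it is done.

```bash
mkdir -p pics; cat > h.py <<'E'
import numpy as np, cv2
from plant import bot
from scipy.spatial.transform import Rotation as R
def cap(n,f):
    m=bot.camera_model(n); p,d=bot.capture(n); cv2.imwrite('pics/'+f+'.png',p[:,:,::-1]); np.savez('pics/'+f+'.npz',d=d,p=p,fx=m['fx'],fy=m['fy'],cx=m['cx'],cy=m['cy'],pos=m['position'],rot=m['rotation']); return p,d,m
def ld(f):
    z=np.load('pics/'+f+'.npz'); return z['p'],z['d'],{'fx':z['fx'],'fy':z['fy'],'cx':z['cx'],'cy':z['cy'],'position':z['pos'],'rotation':z['rot']}
def rot(m):
    r=np.array(m['rotation']); return r if r.shape==(3,3) else R.from_euler('xyz',r).as_matrix()
def w(m,u,v,z):
    return rot(m)@np.array([(u-m['cx'])/m['fx']*z,(v-m['cy'])/m['fy']*z,z])+np.array(m['position'])
def wz(m,u,v,Z):
    d=rot(m)@np.array([(u-m['cx'])/m['fx'],(v-m['cy'])/m['fy'],1]);p=np.array(m['position']);return p+d*(Z-p[2])/d[2]
def cloud(d,m):
    v,u=np.mgrid[:d.shape[0],:d.shape[1]]; c=np.stack([(u-m['cx'])/m['fx']*d,(v-m['cy'])/m['fy']*d,d],-1)
    return c@rot(m).T+np.array(m['position'])
def proj(m,P):
    c=rot(m).T@(np.array(P)-np.array(m['position'])); return m['cx']+m['fx']*c[0]/c[2], m['cy']+m['fy']*c[1]/c[2]
E
python3 - <<'E'
from h import *
print(bot.get_obs())
for n in['side','top','wrist']:
    p,d,m=cap(n,n+'0'); print(n,m)
    for l in (['rack','pin_knob','guide','notch','pull_tab','rod_grip','stand','cup_rim'] if n!='wrist' else ['pin_knob']):
        r=bot.spot_point(n,l)
        for q in r[:3]:
            u,v=q['point']; 
            try: z=d[int(v),int(u)]; print(n,l,round(q['conf'],2),np.round([u,v]),w(m,u,v,z).round())
            except Exception as e: print(l,q)
E
```

```text
{'time': 0.0, 'joint_positions': array([ 1.18701291e+00,  3.42713482e-01,  1.52502346e+00,  2.13033711e-05,
        1.27537594e+00, -1.45992157e-01]), 'dq': array([ 0.00021654, -0.00087361, -0.00058955,  0.00095185,  0.00011737,
       -0.00055533]), 'tau': array([-3.74082538e-04, -4.31237340e+01, -2.44224000e+01,  7.17547699e-02,
        5.59571455e-02, -7.32491162e-05]), 'tool_pos': array([123.48288382, 509.85732764, 226.04750235]), 'tcp_rot': array([-1.73018765,  1.56927596, -1.96798513]), 'contact_force': array([ 0.29902704, -0.54445737, -0.65152437]), 'moment': array([-0.00936671, -0.02426634,  0.04091765]), 'grip_width': 91.78115981738509}
side {'fx': 384.7154722410361, 'fy': 384.7154722410361, 'cx': 249.56660414183125, 'cy': 190.9922995477107, 'position': array([ 209.0396293 , -559.27670442,  724.16554892]), 'rotation': array([-2.35041465,  0.00441663, -0.57146871])}
side rack 0.94 [266. 216.] [577. -55.  22.]
side pin_knob 0.81 [142. 206.] [328.  96.  69.]
side pin_knob 0.62 [248. 164.] [597.  58.  98.]
side pin_knob 0.49 [210. 277.] [ 385. -119.   -1.]
side guide 0.61 [246. 
[... 693 characters left out ...]
56 [200. 282.] [332. 101.  71.]
top pin_knob 0.51 [215. 177.] [597.  73.  94.]
top guide 0.76 [212. 179.] [603.  85.  44.]
top pull_tab 0.98 [254. 201.] [542. -30.  64.]
top pull_tab 0.67 [321. 175.] [ 629. -215.   13.]
top rod_grip 0.62 [383. 253.] [ 415. -349.  119.]
top stand 0.76 [369. 257.] [ 404. -332.   53.]
top cup_rim 0.67 [262. 136.] [662. -40. 252.]
top cup_rim 0.65 [200. 183.] [594. 119.  26.]
top cup_rim 0.21 [251. 203.] [543. -23.  21.]
wrist {'fx': 292.34278472239816, 'fy': 292.34278472239816, 'cx': 252.70316727604248, 'cy': 190.89846911596794, 'position': array([ 53.54139227, 527.8706674 , 384.43954516]), 'rotation': array([ 2.87079167e+00, -5.19085588e-04,  1.33253869e+00])}
```

View pics/side0.png

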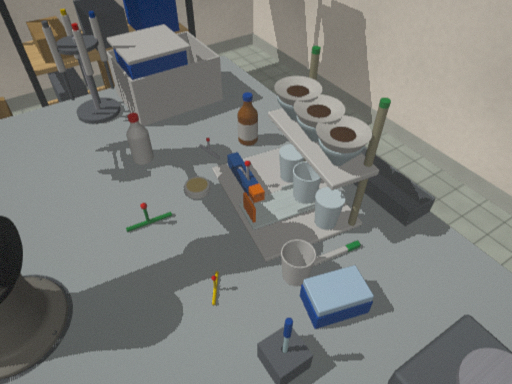

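View pics/top0.png

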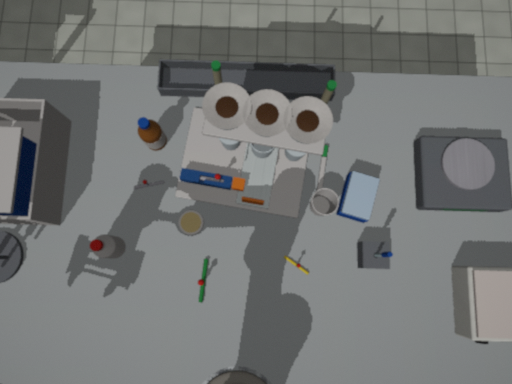

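```bash
python3 - <<'E'
from h import *
for f in['side0','top0']:
    p,d,m=ld(f); c=cloud(d,m); h=cv2.cvtColor(p,cv2.COLOR_RGB2HSV)
    reg=(c[...,0]>450)&(c[...,0]<720)&(c[...,1]>-130)&(c[...,1]<230)&(d>0)
    for nm,lo,hi,z0,z1 in[('blue',100,125,43,56),('orange',3,16,60,80),('orangelug',3,16,44,58),('knob',170,180,75,110),('knob',0,4,75,110)]:
        k=reg&(h[...,0]>=lo)&(h[...,0]<=hi)&(h[...,1]>130)&(c[...,2]>z0)&(c[...,2]<z1)
        P=c[k]
        if len(P)<4: print(f,nm,len(P));continue
        r=cv2.minAreaRect(P[:,:2].astype(np.float32)); print(f,nm,len(P),P.mean(0).round(1),'med',np.median(P,0).round(1),np.round(r[0],1),np.round(r[1],1),round(r[2],1))
    P=c[reg&(abs(c[...,2]-12)<4)]
    print('base',len(P),P.mean(0),cv2.minAreaRect(P[:,:2].astype(np.float32)))
    # stand
    s=(c[...,0]>340)&(c[...,0]<480)&(c[...,1]<-280)&(c[...,1]>-440)&(d>0)
    k=s&(abs(c[...,2]-55)<5);P=c[k];print('stand',len(P),P[:,2].mean(),cv2.minAreaRect(P[:,:2].astype(np.float32)))
    k=s&(c[...,2]>100)&(h[...,0]>105)&(h[...,0]<130)&(h[...,1]>150);P=c[k];print('rod',len(P),P.mean(0).round(1),P.min(0).round(),P.max(0).round())
for f,(x0,y0,x1,y1) in {'side0':(200,120,300,240),'top0':(160,150,300,230)}.items():
    im=cv2.imread('pics/'+f+'.png')[y0:y1,x0:x1]; cv2.imwrite('pics/'+f+'c.png',cv2.resize(im,None,fx=5,fy=5,interpolation=cv2.INTER_CUBIC))
E
```

```text
side0 blue 265 [602.9 102.   49.3] med [602.9 112.3  49.6] [604.1 100.5] [133.9  29.3] 81.9
side0 orange 82 [544.2 -30.8  69.3] med [543.7 -31.3  71.1] [545.1 -29.3] [55.5  7.3] 81.3
side0 orangelug 180 [578.   -2.5  51.1] med [585.2   2.7  51.7] [568.8  -9.6] [104.6  39.3] 40.6
side0 knob 2
side0 knob 19 [598.5  62.3  97.6] med [598.1  62.   98.5] [598.5  62.6] [8.3 9.7] 28.6
base 3114 [607.57017608  11.03216309  12.28614378] ((587.75732421875, 48.791229248046875), (266.21002197265625, 359.0424499511719), 0.7074121236801147)
stand 1469 54.74295556871774 ((412.31719970703125, -351.00653076171875), (71.15210723876953, 70.73065185546875), 89.66897583007812)
rod 104 [ 409.1 -354.   143.8] [ 405. -358.  114.] [ 417. -348.  161.]
top0 blue 378 [605.  108.4  49.4] med [605.6 120.8  49.6] [604.7 102.6] [136.1  28.7] 81.3
top0 orange 56 [545.2 -23.3  70. ] med [545.3 -22.6  71.1] [545.5 -25.1] [55.9  5.7] 81.7
top0 orangelug 140 [586.5   9.8  51.9] med [589.8  12.   52. ] [567.2  -4.4] [101.8  38.5] 37.9
top0 knob 8 [599.7  67.1  97.3] med [599.6  66.8  97.3] [599.7  66.9] [13.8  7.4] 75.2
top0 knob 16 [598.6  67.  100.4] med [598.3  67.6  99.8] [599.4  66.5] [10.2  7.9] 1.6
base 3845 [618.83167626  34.51010824  12.07686938] ((587.85498046875, 50.11827087402344), (265.5036315917969, 359.4936218261719), 0.4763266146183014)
stand 668 54.7858678546871 ((412.3074035644531, -351.2911682128906), (69.68690490722656, 72.27677154541016), 1.5586998462677002)
rod 38 [ 410.9 -347.4  145.6] [ 407. -353.  118.] [ 416. -343.  162.]
```

View pics/side0c.png

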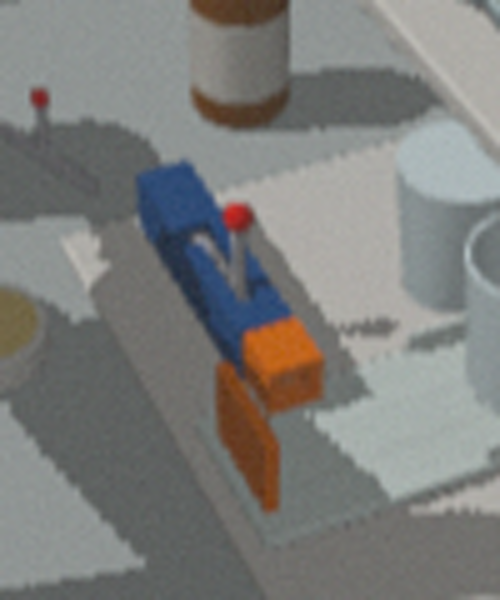

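View pics/top0c.png

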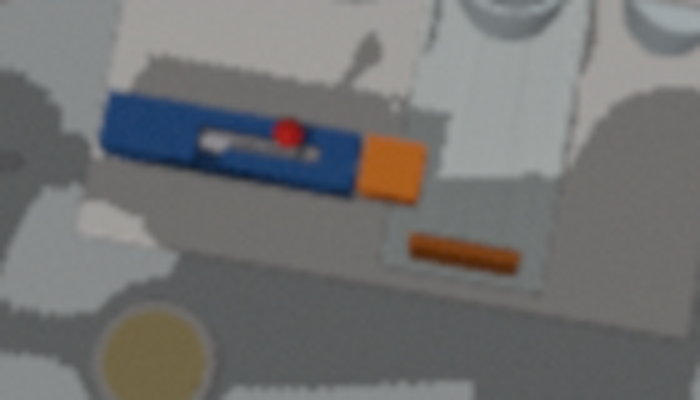

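```bash
cat >> h.py <<'E'
YAW=np.deg2rad(-8.4); O=np.array([584.6,-32.5])
def r2w(x,y): c,s=np.cos(YAW),np.sin(YAW); return O+np.array([c*x-s*y,s*x+c*y])
def w2r(p): c,s=np.cos(YAW),np.sin(YAW); d=np.array(p[:2])-O; return np.array([c*d[0]+s*d[1],-s*d[0]+c*d[1]])
def to(P,ydir=None,adj=None):
    o=bot.get_obs(); T=R.from_euler('xyz',o['tcp_rot']).as_matrix()
    if ydir is not None:
        t=T.T@np.r_[ydir,0]; a=np.arctan2(t[2],t[1]); a=(a+np.pi/2)%np.pi-np.pi/2; print('turn',round(a,3),'or',round(a-np.sign(a)*np.pi,3)); T=T@R.from_euler('x',a).as_matrix()
    d=(np.array(P)-o['tool_pos'])/10
    print('t',round(o['time'],2),'pos',o['tool_pos'].round(1),'rack',w2r(o['tool_pos']).round(1),'delta world',d.round(2),'-> tool cm',(T.T@d).round(2),'F',o['contact_force'].round(1),'w',round(o['grip_width'],1))
E
python3 - <<'E'
from h import *
o=bot.get_obs();T=R.from_euler('xyz',o['tcp_rot']).as_matrix();print(T.round(3))
m=bot.camera_model('wrist');print('cam in tool',T.T@(np.array(m['position'])-o['tool_pos']))
yd=r2w(0,1)-O; k=r2w(0,99); print(k,r2w(-15,0),r2w(-58,145))
to([k[0],k[1],190],yd); print(np.array([599,65.5]),o['joint_positions'])
E
```

```text
[[ 0.     0.236  0.972]
 [ 0.     0.972 -0.236]
 [-1.     0.     0.   ]]
cam in tool [-157.68332722    0.62311025  -72.29383808]
[599.06221983  65.43796096] [569.76091501 -30.30875457] [548.40424383 119.41730394]
turn -0.091 or 3.05
t 1.0 pos [123.7 510.3 226.8] rack [-535.3  469.6] delta world [ 47.54 -44.48  -3.68] -> tool cm [  3.67 -37.06  53.53] F [0.4 0.  1.8] w 92.0
[599.   65.5] [ 1.18699869e+00  3.41981307e-01  1.52408769e+00 -2.14276322e-05
  1.27539134e+00 -1.45994353e-01]
```

```bash
python3 -m handwheel '[[[0,0,0,-0.091],[0,-2.3,3.3,0],[0,-2.3,3.3,0],[0,-2.3,3.3,0],[0,-2.3,3.3,0],[0,-2.3,3.3,0],[0,-2.3,3.3,0],[0,-2.3,3.3,0]]]' 0.5
python3 -m handwheel '[[[0,-2.3,3.3,0],[0,-2.3,3.3,0],[0,-2.3,3.3,0],[0,-2.3,3.3,0],[0,-2.3,3.3,0],[0,-2.3,3.3,0],[0,-2.3,3.3,0],[0,0,0,0]]]'
python3 - <<'E'
from h import *
k=r2w(0,99);to([k[0],k[1],84],r2w(0,1)-O)
E
```

```text
time: 1.67
tool_pos: [329.7, 315.7, 227.0]
tcp_rot: [0.87, 1.57, 0.723]
contact_force: [1.2, 0.1, -0.1]
grip_width: 46.9
time: 2.33
tool_pos: [538.0, 119.1, 226.2]
tcp_rot: [-0.497, 1.568, -0.649]
contact_force: [-0.7, 0.2, 0.5]
grip_width: 46.2
turn -0.005 or 3.136
t 2.33 pos [538.  119.1 226.2] rack [-68.2 143.1] delta world [  6.1   -5.36 -14.22] -> tool cm [14.25 -4.39  6.78] F [-0.7  0.2  0.5] w 46.2
```

```bash
python3 -m handwheel '[[[0,-2.2,3.3,0],[0,-2.2,3.3,0],[3,0,0.2,0],[3,0,0,0],[0,0,0,0],[0,0,0,0]]]'
python3 - <<'E'
from h import *
k=r2w(0,99);to([k[0],k[1],84],r2w(0,1)-O)
p,d,m=cap('wrist','wr1'); print(proj(m,[k[0],k[1],94]))
c=cloud(d,m);h=cv2.cvtColor(p,cv2.COLOR_RGB2HSV)
K=((h[...,0]<5)|(h[...,0]>170))&(h[...,1]>130)&(c[...,2]>85)&(c[...,2]<112);P=c[K];print(len(P),P.mean(0),P.max(0),P.min(0),w2r(P.mean(0)))
p,d,m=cap('side','sd1');c=cloud(d,m);h=cv2.cvtColor(p,cv2.COLOR_RGB2HSV)
K=((h[...,0]<5)|(h[...,0]>170))&(h[...,1]>130)&(c[...,2]>85)&(c[...,2]<112)&(abs(c[...,0]-599)<30);P=c[K];print(len(P),P.mean(0),P.max(0),P.min(0),w2r(P.mean(0)))
cv2.imwrite('pics/sd1c.png',cv2.resize(p[100:260,150:350,::-1],None,fx=4,fy=4))
E
```

```text
time: 2.83
tool_pos: [593.4, 70.8, 165.6]
tcp_rot: [-3.043, 1.567, 3.093]
contact_force: [-0.4, 0.5, 1.3]
grip_width: 46.1
turn -0.0 or 3.141
t 2.83 pos [593.4  70.8 165.6] rack [ -6.4 103.5] delta world [ 0.57 -0.54 -8.16] -> tool cm [ 8.16 -0.44  0.67] F [-0.4  0.5  1.3] w 46.1
(np.float64(246.47395823134167), np.float64(208.69411943318283))
257 [598.26959876  68.03854444  99.19100615] [606.37913863  74.99741989 102.93098904] [591.74629337  60.83999359  93.7686203 ] [ -1.16401921 101.4568968 ]
21 [598.0155051   62.61014106  97.6021835 ] [603.3652798   66.65860792 103.17176725] [593.93989739  57.27980384  91.29775601] [-0.62238942 96.04960875]
```

View pics/wr1.png

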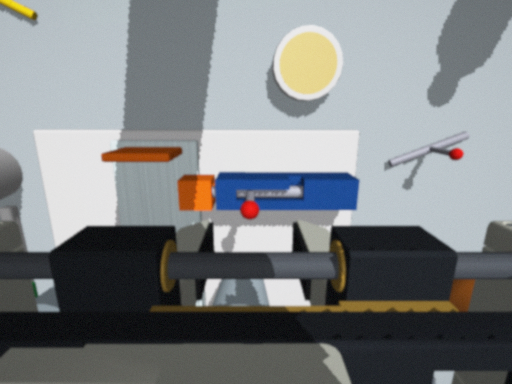

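View pics/sd1c.png

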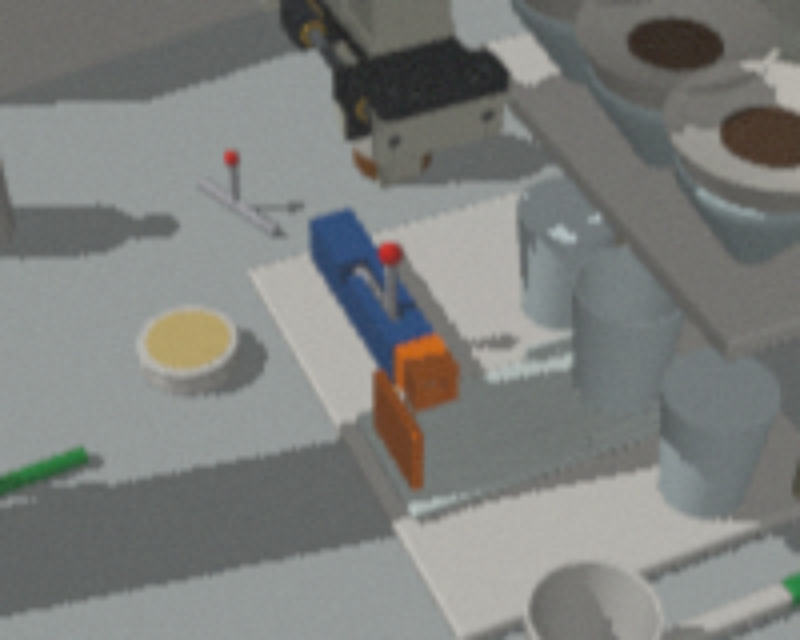

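```bash
python3 -m handwheel '[[[2,-0.35,0.6,0],[3,0,0,0],[3,0,0,0],[0.2,0,0,0],[0,0,0,0],[0,0,0,0]]]'
python3 -m handwheel '[[[0,0,0,0],[0,0,0,0],[0,0,0,0],[0,0,0,0]]]' 0
python3 - <<'E'
from h import *
k=r2w(0,99);to([k[0],k[1],84],r2w(0,1)-O)
E
```

```text
time: 3.43
tool_pos: [601.3, 66.6, 87.4]
tcp_rot: [0.15, 1.567, 0.004]
contact_force: [-0.5, -0.6, -0.4]
grip_width: 46.0
time: 3.77
tool_pos: [600.3, 66.4, 85.8]
tcp_rot: [0.18, 1.569, 0.033]
contact_force: [-0.4, -0.3, -0.6]
grip_width: 23.8
turn -0.0 or 3.142
t 3.77 pos [600.3  66.4  85.8] rack [  1.1 100.1] delta world [-0.12 -0.09 -0.18] -> tool cm [ 0.18 -0.11 -0.11] F [-0.4 -0.3 -0.6] w 23.8
```

Still closing.

```bash
python3 -m handwheel '[[[0,0,-0.05,0],[0,0,0,0],[0,0,0,0],[0,0,0,0]]]' 0
python3 - <<'E'
from h import *
to([*r2w(0,146),84])
E
```

```text
time: 4.1
tool_pos: [599.6, 66.4, 85.1]
tcp_rot: [0.23, 1.57, 0.083]
contact_force: [0.4, 0.1, 3.3]
grip_width: 13.9
t 4.1 pos [599.6  66.4  85.1] rack [  0.4 100.1] delta world [ 0.63  4.55 -0.11] -> tool cm [ 0.11  4.59 -0.04] F [0.4 0.1 3.3] w 13.9
```

```bash
python3 -m handwheel '[[[0,0,0,0],[0,0,0,0],[0.9,0,0,0],[0,0,0,0]]]' 0.3
python3 -m handwheel '[[[0,0,0,0],[0,0,0,0],[0,0,0,0],[0,0,0,0],[0,0,0,0]]]' 0
python3 - <<'E'
from h import *
to([*r2w(0,146),77])
p,d,m=cap('wrist','wr2')
E
```

```text
time: 4.43
tool_pos: [598.3, 66.4, 73.8]
tcp_rot: [-3.025, 1.568, 3.111]
contact_force: [-0.2, -0.3, -0.8]
grip_width: 27.1
time: 4.85
tool_pos: [599.3, 66.4, 75.7]
tcp_rot: [2.365, 1.571, 2.218]
contact_force: [-0.2, 0.6, -0.7]
grip_width: 13.9
t 4.85 pos [599.3  66.4  75.7] rack [  0.1 100. ] delta world [0.66 4.55 0.13] -> tool cm [-0.13  4.6  -0.01] F [-0.2  0.6 -0.7] w 13.9
```

View pics/wr2.png

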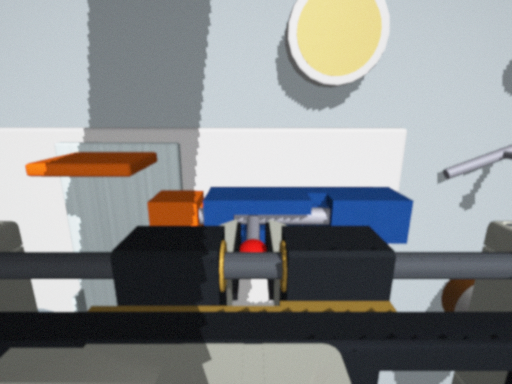

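```bash
python3 -m handwheel '[[[0,0.6,0,0],[0,0.6,0,0],[0,0.6,0,0],[0,0.6,0,0],[0,0.6,0,0],[0,0.6,0,0],[0,0.5,0,0],[0,0,0,0]]]'
python3 - <<'E'
from h import *
to([*r2w(0,147),77])
E
```

```text
time: 5.57
tool_pos: [605.4, 108.2, 75.7]
tcp_rot: [1.171, 1.57, 1.026]
contact_force: [0.2, -0.4, -1.0]
grip_width: 13.6
t 5.57 pos [605.4 108.2  75.7] rack [1.000e-01 1.423e+02] delta world [0.06 0.47 0.13] -> tool cm [-0.13  0.47 -0.01] F [ 0.2 -0.4 -1. ] w 13.6
```

```bash
python3 -m handwheel '[[[0,0.2,0,0],[0,0.1,0,0],[0,0.1,0,0],[0,0,0,0]]]'
python3 -m handwheel '[[[0,0.1,0,0],[0,0.1,0,0],[0,0,0,0]]]'
python3 - <<'E'
from h import *
to([*r2w(0,147),77])
p,d,m=cap('wrist','wr3')
c=cloud(d,m);h=cv2.cvtColor(p,cv2.COLOR_RGB2HSV)
cv2.imwrite('pics/wr3c.png',cv2.resize(p[150:310,130:330,::-1],None,fx=4,fy=4))
E
```

```text
time: 5.9
tool_pos: [606.0, 110.9, 75.7]
tcp_rot: [1.682, 1.571, 1.535]
contact_force: [0.5, -0.9, -0.5]
grip_width: 13.4
time: 6.15
tool_pos: [606.2, 113.0, 75.8]
tcp_rot: [1.237, 1.571, 1.09]
contact_force: [0.3, -0.3, -0.5]
grip_width: 13.6
t 6.15 pos [606.2 113.   75.8] rack [  0.2 147.1] delta world [-0.02 -0.01  0.12] -> tool cm [-0.12 -0.01 -0.02] F [ 0.3 -0.3 -0.5] w 13.6
```

View pics/wr3c.png

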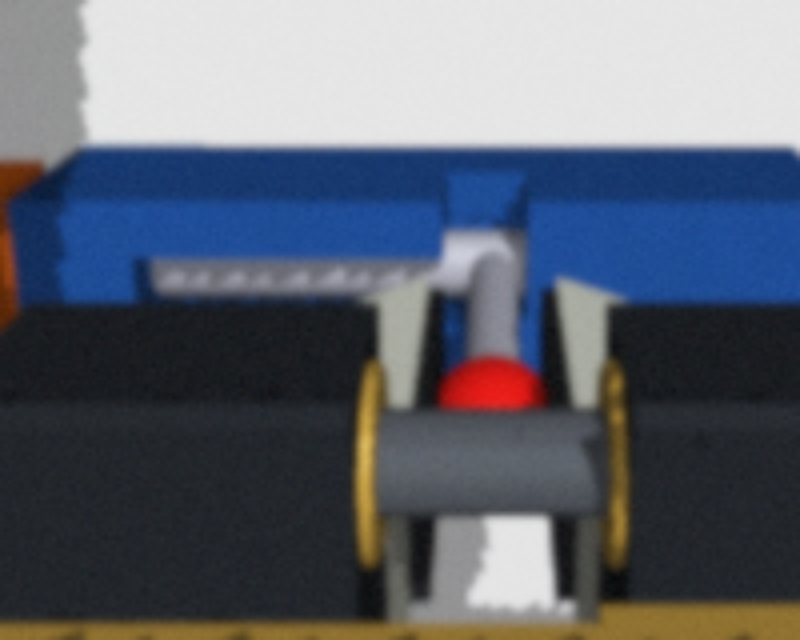

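```bash
python3 -m handwheel '[[[0.09,-0.05,-1.01,0],[0.26,0,-0.98,0],[0.43,0,-0.92,0],[0.58,0,-0.83,0],[0,0,0,0]]]'
python3 - <<'E'
from h import *
to([*r2w(0,147),77])
p,d,m=cap('wrist','wr4')
cv2.imwrite('pics/wr4c.png',cv2.resize(p[130:310,130:350,::-1],None,fx=3,fy=3))
E
```

```text
time: 6.62
tool_pos: [567.8, 118.1, 61.9]
tcp_rot: [-3.084, 1.57, 3.053]
contact_force: [-1.5, -0.3, 3.6]
grip_width: 13.8
t 6.62 pos [567.8 118.1  61.9] rack [-38.6 146.5] delta world [ 3.82 -0.52  1.51] -> tool cm [-1.52  0.05  3.86] F [-1.5 -0.3  3.6] w 13.8
```

View pics/wr4c.png

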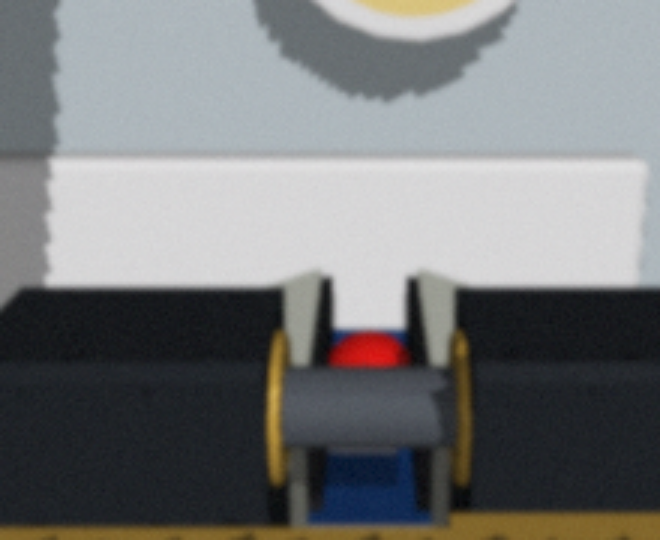

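Knob is held between the pads and follows; continuing the arc.

```bash
python3 -m handwheel '[[[0.72,0,-0.72,0],[0.83,0,-0.58,0],[0.92,0,-0.43,0],[0,0,0,0]]]'
python3 -m handwheel '[[[0.8,0,-0.2,0],[0.5,0,-0.05,0],[0.4,0,-0.04,0],[0,0,0,0]]]'
python3 - <<'E'
from h import *
to([*r2w(-58,147),18])
p,d,m=cap('wrist','wr5')
cv2.imwrite('pics/wr5c.png',cv2.resize(p[130:310,130:350,::-1],None,fx=3,fy=3))
p,d,m=cap('side','sd5')
cv2.imwrite('pics/sd5c.png',cv2.resize(p[120:260,160:330,::-1],None,fx=4,fy=4))
E
```

```text
time: 7.0
tool_pos: [551.2, 120.4, 36.4]
tcp_rot: [-2.963, 1.569, -3.11]
contact_force: [-1.1, -0.4, 2.5]
grip_width: 13.8
time: 7.33
tool_pos: [549.1, 120.7, 19.6]
tcp_rot: [-2.939, 1.57, -3.086]
contact_force: [-0.2, 0.5, 1.3]
grip_width: 13.5
t 7.33 pos [549.1 120.7  19.6] rack [-57.5 146.4] delta world [-0.04  0.07 -0.16] -> tool cm [ 0.16  0.06 -0.05] F [-0.2  0.5  1.3] w 13.5
```

View pics/wr5c.png

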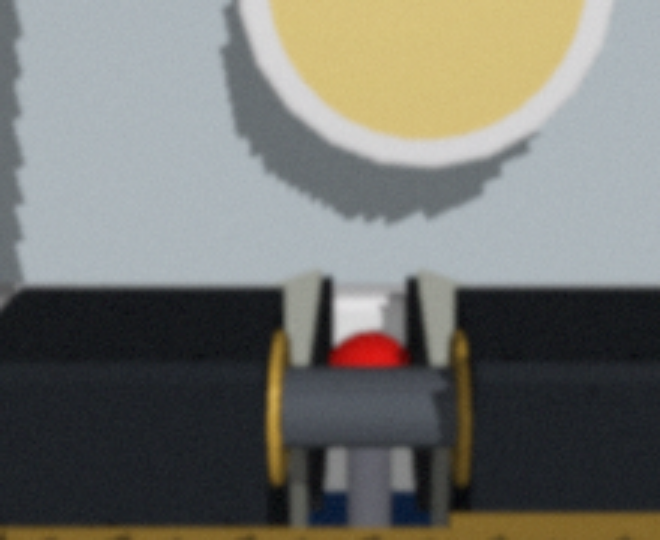

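View pics/sd5c.png

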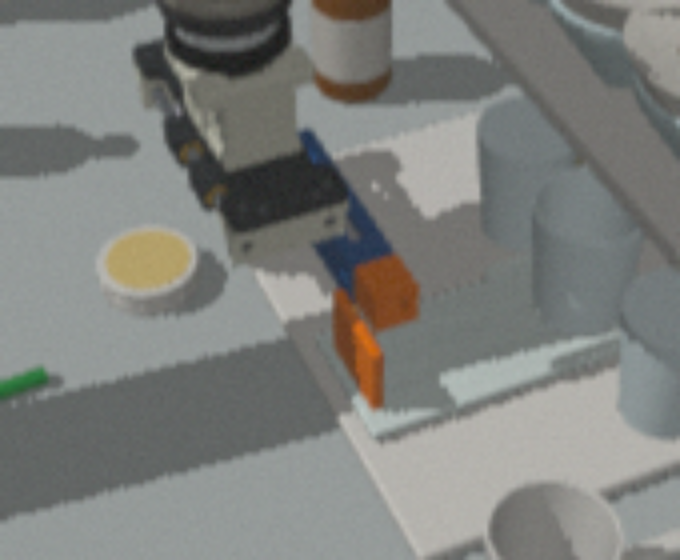

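```bash
python3 -m handwheel '[[[0,0,0,0],[0,0,0,0],[0,0,0,0],[-1,0,0,0],[-3,0,0,0],[-4,0,0,0],[-4,0,0,0]]]' 0.35
python3 - <<'E'
from h import *
to([*r2w(-23,0),50],r2w(0,1)-O)
p,d,m=cap('wrist','wr6')
p2,d2,m2=cap('side','sd6')
for (p,d,m) in((p,d,m),(p2,d2,m2)):
    c=cloud(d,m);h=cv2.cvtColor(p,cv2.COLOR_RGB2HSV); e=r2w(-58,146)
    K=((h[...,0]<5)|(h[...,0]>170))&(h[...,1]>130)&(np.linalg.norm(c[...,:2]-e,axis=-1)<40)&(c[...,2]>15);P=c[K];print(len(P),P.mean(0) if len(P) else 0, w2r(P.mean(0)) if len(P) else 0,P.max(0)if len(P) else 0)
E
```

```text
time: 8.02
tool_pos: [548.4, 120.7, 141.9]
tcp_rot: [-2.959, 1.569, -3.106]
contact_force: [1.6, -0.3, 0.1]
grip_width: 31.9
turn -0.0 or 3.141
t 8.02 pos [548.4 120.7 141.9] rack [-58.2 146.3] delta world [  1.34 -14.99  -9.19] -> tool cm [  9.19 -14.63   3.54] F [ 1.6 -0.3  0.1] w 31.9
178 [548.1436992  122.0106424   39.09167408] [-58.63659233 147.52745684] [555.11992313 128.46461237  42.57732132]
18 [548.64336313 116.96274352  37.3119848 ] [-57.40487628 142.60670256] [554.98166772 122.30490845  42.00567145]
```

View pics/wr6.png

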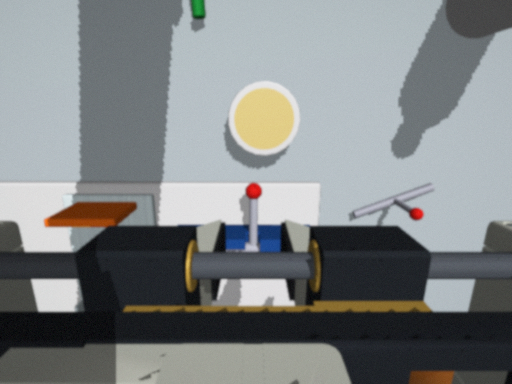

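```bash
python3 -m handwheel '[[[0,-3.6,1.2,0],[0,-3.6,1.2,0],[0,-3.6,1.2,0],[0,-3.6,1.2,0],[0,-0.2,0,0],[3,0,0,0],[0,0,0,0],[0,0,0,0]]]' 0
python3 - <<'E'
from h import *
to([*r2w(-10,0),45],r2w(0,1)-O)
p,d,m=cap('side','sd7')
cv2.imwrite('pics/sd7c.png',cv2.resize(p[100:260,150:350,::-1],None,fx=4,fy=4))
E
```

```text
time: 8.78
tool_pos: [573.9, -30.2, 109.4]
tcp_rot: [3.052, 1.567, 2.905]
contact_force: [0.6, 0.7, 0.3]
grip_width: 0.4
turn -0.0 or 3.141
t 8.78 pos [573.9 -30.2 109.4] rack [-10.9   0.7] delta world [ 0.08 -0.09 -6.44] -> tool cm [ 6.44 -0.08  0.11] F [0.6 0.7 0.3] w 0.4
```

View pics/sd7c.png

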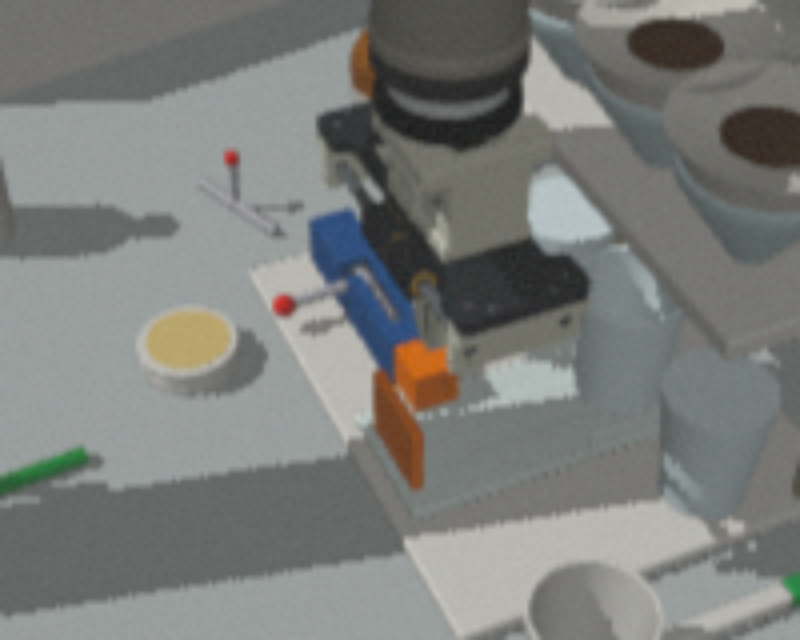

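```bash
python3 -m handwheel '[[[1.5,-0.4,0,0],[2,0,0,0],[2,0,0,0],[0.9,0,0,0],[0,0,0,0]]]'
python3 -m handwheel '[[[0,0,-0.8,0],[0,0,-0.8,0],[0,0,-0.8,0],[0,0,-1,0],[0,0,-1,0],[0,0,-1,0],[0,0,-1,0],[0,0,-1,0]]]'
python3 -m handwheel '[[[0,0,-1,0],[0,0,-1,0],[0,0,-1,0],[0,0,-1,0],[0,0,-0.5,0],[0,0,0,0]]]'
python3 - <<'E'
from h import *
to([*r2w(-10,0),45],r2w(0,1)-O)
p,d,m=cap('side','sd8')
cv2.imwrite('pics/sd8c.png',cv2.resize(p[100:260,150:350,::-1],None,fx=4,fy=4))
c=cloud(d,m);h=cv2.cvtColor(p,cv2.COLOR_RGB2HSV)
K=(h[...,0]>=3)&(h[...,0]<=16)&(h[...,1]>130)&(c[...,2]>58)&(c[...,2]<80)&(c[...,0]>350)&(c[...,0]<620)&(abs(c[...,1])<80);P=c[K]
print(len(P),w2r(P.mean(0)),P.mean(0))
E
```

```text
time: 9.25
tool_pos: [573.9, -33.7, 45.4]
tcp_rot: [3.058, 1.568, 2.913]
contact_force: [-0.3, -0.3, 0.1]
grip_width: 0.5
time: 9.92
tool_pos: [501.7, -23.5, 47.8]
tcp_rot: [0.101, 1.567, -0.046]
contact_force: [2.8, 1.0, 0.0]
grip_width: 0.3
time: 10.42
tool_pos: [455.9, -16.9, 47.2]
tcp_rot: [0.097, 1.571, -0.049]
contact_force: [-0.1, 0.5, -0.5]
grip_width: 0.2
turn -0.0 or 3.142
t 10.42 pos [455.9 -16.9  47.2] rack [-129.6   -3.4] delta world [11.88 -1.41 -0.22] -> tool cm [ 0.22  0.34 11.96] F [-0.1  0.5 -0.5] w 0.2
9 [-148.37254796    2.35597558] [438.16331138  -8.49458738  63.19485521]
```

View pics/sd8c.png

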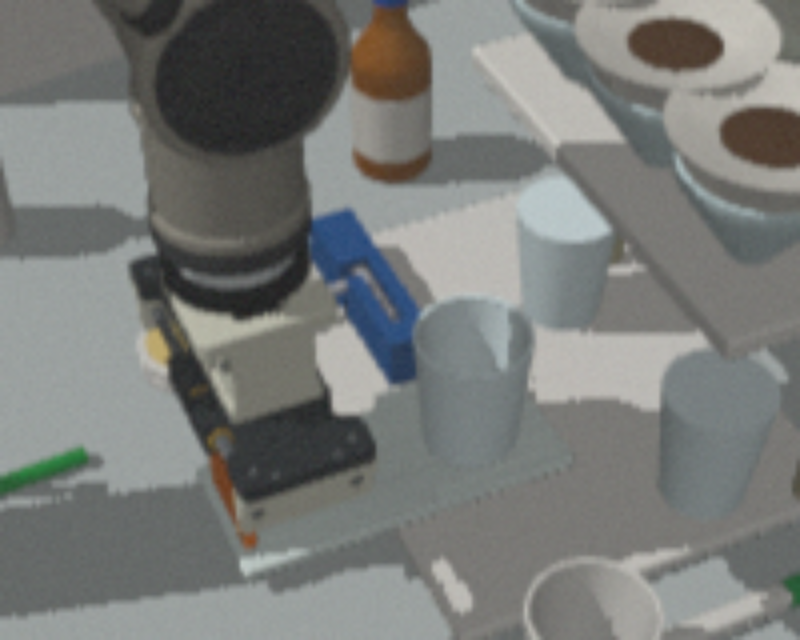

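```bash
python3 -m handwheel '[[[0,0,-0.6,0],[0,0,-0.6,0],[0,0,-0.4,0],[0,0,0,0]]]'
python3 -m handwheel '[[[0,0,-0.3,0],[0,0,-0.3,0],[0,0,0,0]]]'
python3 -m handwheel '[[[0,0,-0.2,0],[0,0,-0.2,0],[0,0,0,0]]]'
python3 - <<'E'
from h import *
to([*r2w(-10,0),45])
E
```

```text
time: 10.8
tool_pos: [440.0, -14.6, 46.3]
tcp_rot: [3.068, 1.569, 2.922]
contact_force: [-0.1, 0.9, -0.4]
grip_width: 0.2
time: 11.05
tool_pos: [434.5, -13.8, 46.3]
tcp_rot: [3.047, 1.57, 2.9]
contact_force: [-0.3, -0.0, 0.4]
grip_width: 0.3
time: 11.3
tool_pos: [431.7, -13.4, 46.4]
tcp_rot: [0.05, 1.569, -0.097]
contact_force: [3.3, -0.6, -1.1]
grip_width: 0.4
t 11.3 pos [431.7 -13.4  46.4] rack [-154.    -3.5] delta world [14.3  -1.76 -0.14] -> tool cm [ 0.17  0.35 14.4 ] F [ 3.3 -0.6 -1.1] w 0.4
```

```bash
python3 -m handwheel '[[[0,0,-0.2,0],[0,0,-0.1,0],[0,0,0,0]]]'
python3 -m handwheel '[[[0,0,-0.2,0],[0,0,-0.1,0],[0,0,0,0]]]'
```

```text
time: 11.55
tool_pos: [431.8, -13.5, 46.9]
tcp_rot: [-0.002, 1.563, -0.149]
contact_force: [11.9, 0.1, -8.7]
grip_width: 0.5
time: 11.8
tool_pos: [431.8, -13.6, 47.3]
tcp_rot: [-0.007, 1.557, -0.155]
contact_force: [19.6, 0.0, -14.3]
grip_width: 0.7
```

```bash
python3 -m handwheel '[[[0,0,0.5,0],[0,0,1.0,0],[0,0,0,0],[-3,0,0,0],[-4,0,0,0],[-4,0,0,0],[-4,0,0,0],[0,0,0,0]]]'
python3 - <<'E'
from h import *
to([412,-351,195])
p,d,m=cap('side','sd9')
cv2.imwrite('pics/sd9c.png',cv2.resize(p[80:260,130:350,::-1],None,fx=3.5,fy=3.5))
c=cloud(d,m);h=cv2.cvtColor(p,cv2.COLOR_RGB2HSV)
K=(h[...,0]>=3)&(h[...,0]<=16)&(h[...,1]>130)&(c[...,2]>58)&(c[...,2]<80)&(c[...,0]>350)&(c[...,0]<620)&(abs(c[...,1])<80);P=c[K]
print(len(P),w2r(P.mean(0)) if len(P) else 0)
K=(abs(c[...,2]-106)<4)&(np.linalg.norm(c[...,:2]-r2w(-15,0),axis=-1)<50);P=c[K];print(len(P),P.mean(0),[w2r(q) for q in (P.min(0),P.max(0))],cv2.minEnclosingCircle(P[:,:2].astype(np.float32)))
E
```

```text
time: 12.47
tool_pos: [442.7, -15.1, 203.0]
tcp_rot: [-0.062, 1.56, -0.208]
contact_force: [1.4, -1.0, 0.7]
grip_width: 0.5
t 12.47 pos [442.7 -15.1 203. ] rack [-143.    -3.6] delta world [ -3.07 -33.59  -0.8 ] -> tool cm [  0.85 -33.67   1.86] F [ 1.4 -1.   0.7] w 0.5
80 [-169.89085665   -6.04002232]
171 [571.84742003 -30.12353253 105.65550199] [array([-43.53188079, -40.09597671]), array([16.06427802, 40.52626652])] ((570.5140380859375, -28.545866012573242), 37.3521728515625)
```

View pics/sd9c.png

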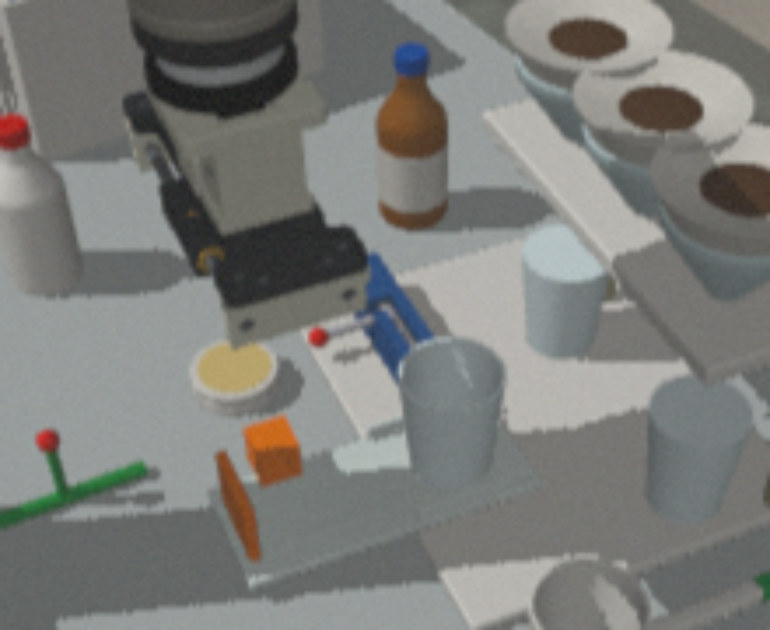

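```bash
python3 -m handwheel '[[[0,-4.1,0.2,0],[0,-4.1,0.2,0],[0,-4.1,0.2,0],[0,-4.1,0.2,0],[0,-4.1,0.3,0],[0,-4.1,0.3,0],[0,-4.1,0.3,0],[0,-4.1,0.1,0]]]' 0.6
python3 -m handwheel '[[[0,-0.9,0.1,0],[0,0,0,0],[0,0,0,0]]]'
python3 - <<'E'
from h import *
to([412,-351,124])
p,d,m=cap('wrist','wr10');c=cloud(d,m);h=cv2.cvtColor(p,cv2.COLOR_RGB2HSV)
K=(h[...,0]>105)&(h[...,0]<130)&(h[...,1]>150)&(c[...,2]>100)&(c[...,2]<170)&(np.linalg.norm(c[...,:2]-[412,-351],axis=-1)<40);P=c[K]
print(len(P),P.mean(0))
for z in range(110,165,8):
    Q=P[abs(P[:,2]-z)<4]
    if len(Q)>5: print(z,len(Q),Q.min(0).round(1),Q.max(0).round(1))
E
```

```text
time: 13.18
tool_pos: [408.5, -342.7, 194.6]
tcp_rot: [2.401, 1.567, 2.254]
contact_force: [1.2, 0.4, -0.6]
grip_width: 49.1
time: 13.43
tool_pos: [408.7, -349.7, 194.8]
tcp_rot: [2.314, 1.567, 2.166]
contact_force: [-0.3, 0.3, -0.4]
grip_width: 54.9
t 13.43 pos [ 408.7 -349.7  194.8] rack [-127.7 -339.5] delta world [ 0.33 -0.13 -7.08] -> tool cm [ 7.08 -0.1   0.36] F [-0.3  0.3 -0.4] w 54.9
472 [ 408.44781662 -349.97829832  148.67968694]
118 28 [ 404.9 -355.1  116.1] [ 410.  -344.5  121.3]
126 40 [ 404.7 -354.8  122.1] [ 409.7 -344.5  129.8]
134 46 [ 404.8 -355.5  130.3] [ 409.  -344.6  138. ]
142 46 [ 404.7 -355.3  138.2] [ 408.9 -344.7  145.9]
150 56 [ 404.8 -355.1  146.2] [ 410.3 -344.3  153.9]
158 255 [ 404.9 -356.2  154.1] [ 417.3 -344.5  161.2]
```

View pics/wr10.png

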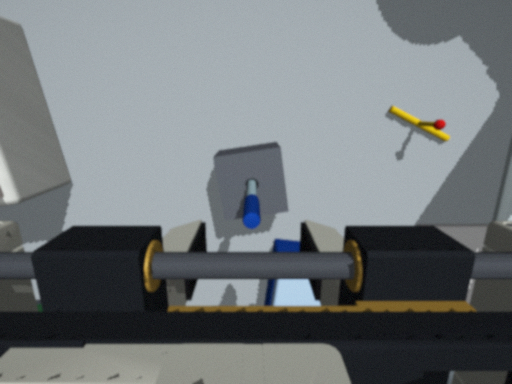

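```bash
python3 -m handwheel '[[[2,-0.05,0.25,0],[2.5,0,0,0],[2.5,0,0,0],[0,0,0,0],[0,0,0,0]]]'
python3 -m handwheel '[[[0,0,0,0],[0,0,0,0],[0,0,0,0],[0,0,0,0],[0,0,0,0],[0,0,0,0],[0,0,0,0],[0,0,0,0]]]' 0
python3 - <<'E'
from h import *
to([412,-351,124])
E
```

```text
time: 13.9
tool_pos: [411.9, -349.5, 125.8]
tcp_rot: [2.368, 1.567, 2.223]
contact_force: [0.1, -0.3, -0.0]
grip_width: 54.9
time: 14.57
tool_pos: [412.1, -351.7, 126.5]
tcp_rot: [0.472, 1.571, 0.325]
contact_force: [-0.5, 0.2, 1.0]
grip_width: 12.2
t 14.57 pos [ 412.1 -351.7  126.5] rack [-124. -341.] delta world [-0.01  0.07 -0.25] -> tool cm [ 0.25  0.07 -0.02] F [-0.5  0.2  1. ] w 12.2
```

```bash
python3 -m handwheel '[[[-1,0,0,0],[-2,0,0,0],[-2.5,0,0,0],[-2.5,0,0,0],[-2.5,0,0,0],[-2,0,0,0],[-0.5,0,0,0],[0,0,0,0]]]'
python3 - <<'E'
from h import *
to([*r2w(-33,0),256],r2w(0,1)-O); print(r2w(-33,0))
p,d,m=cap('side','sd11')
cv2.imwrite('pics/sd11c.png',cv2.resize(p[200:384,200:420,::-1],None,fx=3,fy=3))
E
```

```text
time: 15.23
tool_pos: [412.5, -352.2, 258.1]
tcp_rot: [-0.687, 1.567, -0.834]
contact_force: [-0.3, -0.2, -0.8]
grip_width: 12.2
turn -0.0 or 3.141
t 15.23 pos [ 412.5 -352.2  258.1] rack [-123.6 -341.4] delta world [13.95 32.45 -0.21] -> tool cm [ 0.16 34.14  9.05] F [-0.3 -0.2 -0.8] w 12.2
[551.95401301 -27.67926006]
```

View pics/sd11c.png

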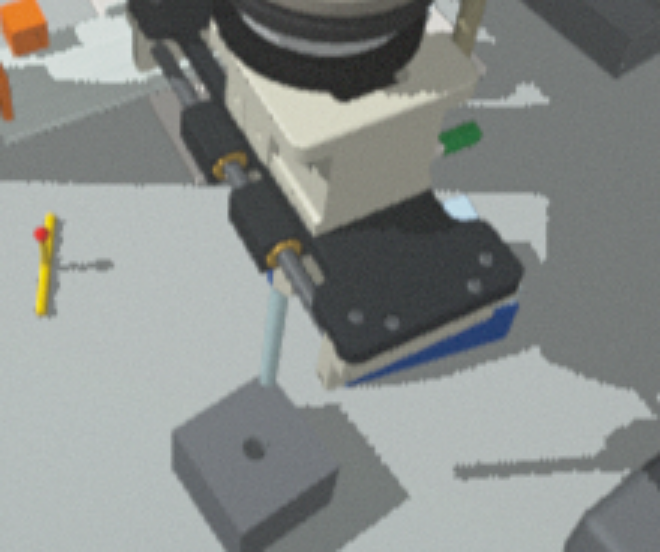

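```bash
python3 -m handwheel '[[[0,2,0.6,0],[0,3.6,1,0],[0,3.8,1.1,0],[0,3.8,1.1,0],[0,3.8,1.1,0],[0,3.8,1.1,0],[0,3.8,1.1,0],[0,3.8,1.1,0]]]'
python3 -m handwheel '[[[0,3.2,0.9,0],[0,2,0.5,0],[0,0.5,0.1,0],[0,0,0,0],[0,0,0,0]]]'
python3 - <<'E'
from h import *
to([*r2w(-27,1),142.5],r2w(0,1)-O)
p,d,m=cap('side','sd12')
cv2.imwrite('pics/sd12c.png',cv2.resize(p[80:260,180:380,::-1],None,fx=4,fy=3.3))
E
```

```text
time: 15.95
tool_pos: [534.4, -80.6, 254.4]
tcp_rot: [2.979, 1.567, 2.833]
contact_force: [-0.5, 0.3, -0.8]
grip_width: 12.3
time: 16.37
tool_pos: [557.2, -29.1, 255.2]
tcp_rot: [-2.953, 1.568, -3.099]
contact_force: [0.1, 0.2, 1.0]
grip_width: 12.5
turn 0.0 or -3.142
t 16.37 pos [557.2 -29.1 255.2] rack [-27.6  -0.6] delta world [  0.08   0.15 -11.27] -> tool cm [11.27  0.17  0.09] F [0.1 0.2 1. ] w 12.5
```

View pics/sd12c.png

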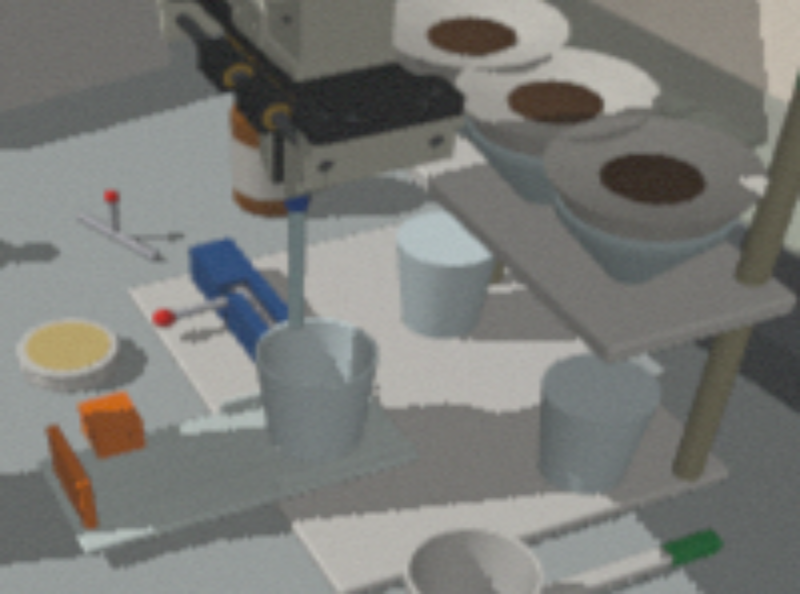

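```bash
python3 -m handwheel '[[[1,0.15,0.05,0],[2,0,0,0],[2,0,0,0],[2,0,0,0],[2,0,0,0],[1,0,0,0],[0,0,0,0],[0,0,0,0]]]'
python3 - <<'E'
from h import *
to([*r2w(-27,1),142.5])
p,d,m=cap('side','sd13')
cv2.imwrite('pics/sd13c.png',cv2.resize(p[80:260,180:380,::-1],None,fx=4,fy=3.3))
E
python3 -m handwheel '[[[0.4,0,0,0],[0.3,0,0,0],[0.2,0,0,0],[0,0,0,0]]]'
python3 -m handwheel '[[[0.1,0,0,0],[0.1,0,0,0],[0,0,0,0]]]'
```

```text
time: 17.08
tool_pos: [558.5, -27.8, 156.3]
tcp_rot: [3.045, 1.57, 2.897]
contact_force: [0.6, -0.0, -1.1]
grip_width: 12.3
t 17.08 pos [558.5 -27.8 156.3] rack [-26.5   0.8] delta world [-0.04  0.02 -1.38] -> tool cm [ 1.38  0.02 -0.04] F [ 0.6 -0.  -1.1] w 12.3
time: 17.47
tool_pos: [558.5, -27.1, 147.2]
tcp_rot: [2.801, 1.571, 2.654]
contact_force: [0.9, 0.4, -0.1]
grip_width: 12.3
time: 17.72
tool_pos: [558.6, -27.1, 145.3]
tcp_rot: [2.409, 1.571, 2.262]
contact_force: [-0.2, 0.4, -0.1]
grip_width: 11.9
```

View pics/sd13c.png

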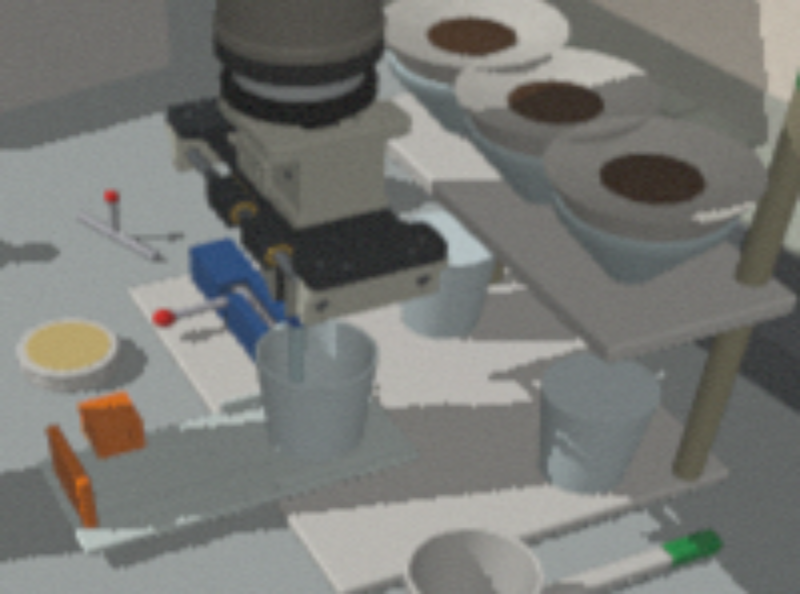

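Rod is inside the cup, seen through the wall. Lower in 1 mm steps until contact.

```bash
for i in 1; do :; done; python3 -m handwheel '[[[0.1,0,0,0],[0.1,0,0,0],[0,0,0,0]]]'
python3 -m handwheel '[[[0.1,0,0,0],[0,0,0,0],[0,0,0,0]]]'
python3 -m handwheel '[[[0.1,0,0,0],[0,0,0,0],[0,0,0,0]]]'
```

```text
time: 17.97
tool_pos: [558.5, -27.1, 143.2]
tcp_rot: [2.899, 1.571, 2.752]
contact_force: [-0.5, -0.5, 0.1]
grip_width: 12.5
time: 18.22
tool_pos: [558.8, -27.2, 142.5]
tcp_rot: [0.223, 1.57, 0.077]
contact_force: [0.2, -0.1, 0.2]
grip_width: 12.2
time: 18.47
tool_pos: [559.2, -27.2, 142.4]
tcp_rot: [0.019, 1.569, -0.128]
contact_force: [-0.6, 0.4, 5.1]
grip_width: 12.4
```

```bash
python3 -m handwheel '[[[0,0,-0.4,0],[0,0,-0.4,0],[0,0,-0.4,0],[0,0,0,0]]]'
python3 -m handwheel '[[[0,0,-0.3,0],[0,0,-0.3,0],[0,0,0,0]]]'
python3 - <<'E'
from h import *
to([*r2w(-27,1),142.5])
p,d,m=cap('side','sd14')
cv2.imwrite('pics/sd14c.png',cv2.resize(p[80:260,180:380,::-1],None,fx=4,fy=3.3))
E
```

```text
time: 18.8
tool_pos: [546.9, -25.4, 142.2]
tcp_rot: [0.012, 1.569, -0.135]
contact_force: [2.5, 0.6, 5.3]
grip_width: 12.6
time: 19.05
tool_pos: [540.5, -24.4, 141.7]
tcp_rot: [0.063, 1.57, -0.084]
contact_force: [2.4, -0.4, 5.8]
grip_width: 12.2
t 19.05 pos [540.5 -24.4 141.7] rack [-44.8   1.5] delta world [ 1.75 -0.31  0.08] -> tool cm [-0.08 -0.05  1.78] F [ 2.4 -0.4  5.8] w 12.2
```

View pics/sd14c.png

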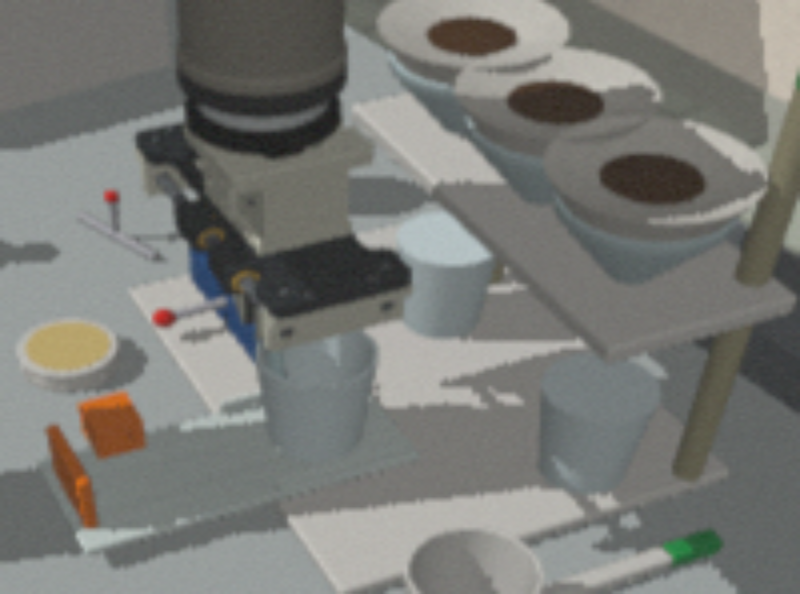

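```bash
python3 -m handwheel '[[[0,0,0,0],[0,0,0,0],[0,0,0,0],[0,0,0,0],[0,0,0,0],[-1,0,0,0],[-3,0,0,0],[-3,0,0,0]]]' 0.45
python3 -m handwheel '[[[-4,0,0,0],[-4,0,0,0],[0,0,-4,0],[0,0,-4,0],[0,0,0,0]]]'
python3 - <<'E'
from h import *
to([*r2w(-27,1),142.5])
p,d,m=cap('side','sd15')
cv2.imwrite('pics/sd15c.png',cv2.resize(p[80:260,180:380,::-1],None,fx=4,fy=3.3))
p,d,m=cap('wrist','wr15'); p,d,m=cap('top','tp15')
E
```

```text
time: 19.77
tool_pos: [539.9, -24.3, 211.7]
tcp_rot: [3.074, 1.567, 2.927]
contact_force: [-1.1, 0.8, 0.4]
grip_width: 41.0
time: 20.18
tool_pos: [454.8, -11.2, 291.6]
tcp_rot: [3.083, 1.565, 2.937]
contact_force: [0.3, -0.5, 0.4]
grip_width: 41.7
t 20.18 pos [454.8 -11.2 291.6] rack [-131.5    2.1] delta world [ 10.32  -1.63 -14.91] -> tool cm [14.85 -0.12 10.53] F [ 0.3 -0.5  0.4] w 41.7
```

View pics/sd15c.png

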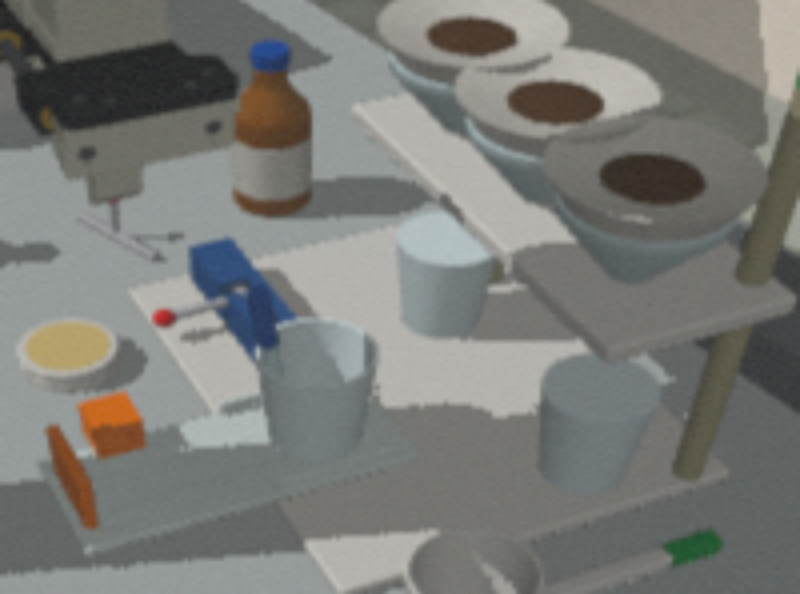

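View pics/wr15.png

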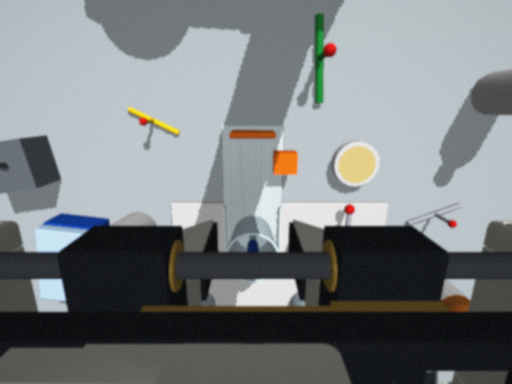

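View pics/tp15.png

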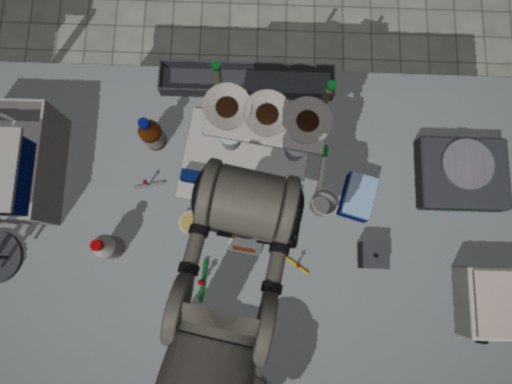

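```bash
python3 - <<'E'
from h import *
p,d,m=cap('side','sd16');c=cloud(d,m);h=cv2.cvtColor(p,cv2.COLOR_RGB2HSV)
b=(h[...,0]>100)&(h[...,0]<130)&(h[...,1]>110)&(np.linalg.norm(c[...,:2]-r2w(-35,0),axis=-1)<50)&(c[...,2]>100);P=c[b]
print('handle',len(P),P.mean(0).round(1),P[:,2].min(),P[:,2].max(),w2r(P[P[:,2].argmax()]),w2r(P[P[:,2].argmin()]))
K=(h[...,0]>=3)&(h[...,0]<=16)&(h[...,1]>130)&(c[...,2]>58)&(c[...,2]<80)&(c[...,0]>350)&(c[...,0]<620)&(abs(c[...,1])<80);P=c[K];print('tab',w2r(P.mean(0)))
e=r2w(-58,146);K=((h[...,0]<5)|(h[...,0]>170))&(h[...,1]>130)&(np.linalg.norm(c[...,:2]-e,axis=-1)<40)&(c[...,2]>15);P=c[K];print('knob',P.mean(0),w2r(P.mean(0)))
print(bot.get_obs()['time'],bot.get_obs()['contact_force'])
print(bot.close_job())
E
```

```text
handle 97 [536.2 -27.5 156.2] 127.16616095772463 176.91568934542443 [-47.16695089   0.67134296] [-42.02112348  -2.80339128]
tab [-169.98303746   -5.42826093]
knob [548.39422221 116.92435359  37.11773969] [-57.64573638 142.5323292 ]
20.3833 [ 0.33062684 -0.20986114 -0.45474695]
the job is handed in; nothing more can be done
None
```

The job is done in the order asked and was handed in at 20.4 s of the allowed 64 s. The highest contact force I read was about 24 N, when the sledge reached its stop.

1. **Pin:** I gripped the red knob, drew the pin back to about rack y 146–147 (just short of the slot's end, about 148), then tipped its stem over into the notch and let go. The last check has the knob at about 37 mm height and rack x −58, so the stem lies level. Its y reads 142.5 from the side camera, which sees only the near face, and 147.5 from the wrist camera taken just after I let go. Both are within the parked range of 142–148.
2. **Sledge:** I hooked the shut fingers behind the orange tab rather than gripping it, and pulled until the sledge stopped moving and the force rose. The tab is at rack x −170, the full 130 mm out.
3. **Rod:** I lifted the rod from its stand and lowered it in 1 mm steps until it touched the bottom, at the expected height and with about 5 N. I eased it over towards the cup's rim before letting go. Its handle now shows from about 127 to 177 mm above the bench, so it stands in the cup, leaning slightly on the rim.

In the last pictures, the other things on the bench looked unmoved where they were visible, and the robot was clear of everything. No check failed. The only disagreement was the knob's y reading between the two cameras.

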